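# Turn the topping carousel until the red-lidded pot faces front

## Task

At the takoyaki counter, spin the topping carousel by gently pushing, not gripping, the pegs on its rim with the fingertips until the red-lidded pot stands at the front, in line with the yellow arrow on the foot, and leave it at rest there. Do not touch or lift the pots, and leave the bottle, the tray and the pick where they are.

Things in the scene. Friction and masses are not known exactly. Their poses are not given: they have to be found in the camera images.
- base: fixed black foot of the carousel: disc 200 mm across, 30 mm high, origin on the table under the carousel's axis, z up. A flat tongue (30 mm wide, 8 mm high) runs along its own -x to 210 mm from the axis; a yellow arrow on the tongue's end, beyond the disc's rim, marks the front (own -x, roughly towards the robot).
- carousel: light-wood turning disc, 310 mm across, 12 mm thick, top 42 mm above the table; origin on its upright axis at its underside, z up. Spins both ways without stops; about 1 N at a peg turns it, and drag stops it within a few degrees. Dark ring pockets (65 mm outside, 12 mm high), centred 75 mm from the axis at 36, 108, 180, 252 and 324 degrees from its own x, hold the pots.
- pegs (a point): point on the carousel's axis, 82 mm above the table, level with the tops of five upright aluminium finger pegs on the disc near its rim: 14 mm thick, 40 mm tall (42 to 82 mm above the table), 146 mm from the axis, at 0, 72, 144, 216 and 288 degrees counter-clockwise from this point's x axis (same as the carousel's), one between every two pots.
- pot_red: loose white ceramic topping pot with a red lid and small red lid knob, 57 mm across the lid and 58 mm high, about 150 g, standing in one of the carousel's ring pockets (its foot 42 mm above the table, top about 100 mm) with 2.5 mm of play; origin at the centre of its underside, z up. It stands in the pocket at 180 degrees of the carousel's own frame (its own -x side). This is the pot to bring to the front.
- pot_green: loose white ceramic topping pot with a green lid and small green lid knob, 57 mm across the lid and 58 mm high, about 150 g, standing in one of the carousel's ring pockets (its foot 42 mm above the table, top about 100 mm) with 2.5 mm of play; origin at the centre of its underside, z up. Any of the four other pockets; not to be touched.
- pot_yellow: loose white ceramic topping pot with a yellow lid and small yellow lid knob, 57 mm across the lid and 58 mm high, about 150 g, standing in one of the carousel's ring pockets (its foot 42 mm above the table, top about 100 mm) with 2.5 mm of play; origin at the centre of its underside, z up. Any of the four other pockets; not to be touched.
- pot_white: loose white ceramic topping pot with a white lid and small white lid knob, 57 mm across the lid and 58 mm high, about 150 g, standing in one of the carousel's ring pockets (its foot 42 mm above the table, top about 100 mm) with 2.5 mm of play; origin at the centre of its underside, z up. Any of the four other pockets; not to be touched.
- pot_blue: loose white ceramic topping pot with a blue lid and small blue lid knob, 57 mm across the lid and 58 mm high, about 150 g, standing in one of the carousel's ring pockets (its foot 42 mm above the table, top about 100 mm) with 2.5 mm of play; origin at the centre of its underside, z up. Any of the four other pockets; not to be touched.
- sauce_bottle: loose dark brown sauce bottle with a white cap, 60 mm across, 170 mm high, standing beside the carousel to its left; origin at the centre of its underside. Leave alone.
- boat_tray: loose light-wood serving tray, 100 by 170 by 28 mm, beside the carousel to its right; origin at the centre of its underside. Leave alone.
- pick: loose turning pick, wooden handle 18 mm thick and 85 mm long with an 85 mm steel spike, lying on the table to the left of the carousel, nearer the robot than the bottle; origin on the table under its middle, handle along its own -x. Leave alone.

How it is judged:
By the outcome, as a careful person would: the job done as asked, in the order asked, and still so for the second after the job is handed in, with the robot touching nothing.
It also fails if it takes over 64 s, if anything falls off the work surface, if the arm or the gripper's body presses on something with over 40 N, if the wrist force passes 120 N, or if a joint passes its speed limit or range.

## Robot

A 6-joint arm with a two-finger parallel gripper is mounted at the origin on the work surface. World frame = base frame: x ahead of the robot, y to its left, z up, the work surface at z = 0. Lengths are in m, angles in rad, forces in N, time in s.
With the tool pointing down it reaches from about 0.375 to 0.9 m from the base axis. Payload 3.1 kg.
Tool frame: the origin (TCP) lies midway between the tips of the shut fingers; the grasp point (between the pads) lies 19 mm behind it; z points along the fingers, y is the line along which they close (so a half turn about z gives the same grasp; the last joint's range is limited). The gripper opens to 85 mm and grips with 20 to 120 N. Pads are 22 mm wide; open, the fingers measure 114 mm over their backs; the gripper's body (76 mm by 85 mm) begins 54 mm behind the grasp point. The pads swing forward as they close: fully open they stand 13 mm farther back than shut.
Start: joints at [1.113, 0.527, 1.433, -0, 1.181, -0.178], TCP at [0.173, 0.601, 0.231] pointing down, gripper open.
Joint ranges: [-3.08, 3.08], [-0.75, 2.2], [0.22, 2.44], [-1.43, 4.57], [0, 2.65], [-2.85, 2.85]. Speed limits (rad/s): [2.79, 2.79, 3.14, 3.14, 3.14, 3.14].

## Interface

Orientations are given as a unit quaternion [x, y, z, w].
In Python, from station import manip gives the robot as it stands.
- The arm moves only by the tool step_arm, never from a script. Its argument "targets" is text: rows parted by semicolons, each of 4 numbers parted by spaces: the shift along the tool's x, y, z in mm, then the turn about the tool's z in degrees. A call has 1 to 12 rows; each row is the pose to reach, as a shift and turn from the pose commanded when the call began, along the tool's axes at that moment; what a row does not reach only later rows make up. A row lasts 1/10 s, in which the tool goes at most 50 mm and 8.59 degrees, less where a joint would pass 70% of its speed; a pose out of reach is approached as far as the arm can. A call with a gripper value outside its range is refused whole. "gripper" is the closure, from 0 (fully open) to 1 (shut), set as the call begins (left out, the last holds). The fingers move at their own pace and stop on an object; "squeeze" is the grip in N (left out, the last holds). Time passes only in rows, so rows that repeat a pose let the fingers close. It gives the time, the measured TCP pose, the force, the opening and the grip force at its end, in the units of the state.
- manip.sense(): the state, without advancing time (a new reading comes with each control period).
- manip.snapshot(name): name is "scene" or "top" or "wrist"; returns the picture (420x560x3 uint8, red, green, blue); there is no depth.
- manip.get_calibration(name): a dict with "fov_y" (degrees; the focal length in pixels is half the picture's height over the tangent of half this angle, whatever the lens; pixels are square), "cx", "cy" (the principal point, pixels), "extrinsics" (4x4, takes a point from camera to world coordinates); the wrist camera has in their place "tool_from_camera" (4x4, takes a point from camera to tool coordinates, whose origin is the TCP and whose axes are the flange's). Camera axes: x right, y down, z forward; pixel columns grow to the right and rows downward; lengths in m; the calibration is good to about 2 mm. A picture is of the moment at which its call begins: read the wrist's pose just before it. get_calibration takes no time and is no camera call.
- manip.sign_off(): hands the job in; it is judged then, once.
Trained networks look in the newest picture that a camera, given by its name, has taken for a name from the list of things; names that differ only in an ending like _2 or _b are one class to them, and where a whole thing is asked for, a point or a joint stands for the part that bears it (a point fixed in the world has none). Each returns a list of dicts, best first, with "p" (0 to 1); they miss things now and then, are a little off and sometimes report something else, mostly with a low value. They report only what shows in the picture. A call takes as long as a camera call.
- manip.recognise(camera, query): "position" ([column, row] in pixels, amid what is visible of it).
- manip.masks_of(camera, query): "pixels" (420x560 bool, what is visible of it) and "position" ([column, row] in pixels, amid what is visible of it).
- manip.mark_of(camera, query): "position" ([column, row] in pixels: a listed point, or the origin of a listed thing).
The state is a dict: "t": time; "q": joint angles; "qd": joint speeds; "tau": joint torques, N m; "tcp_pos": TCP position; "tool_rot": TCP orientation; "force": force on the tool from outside, world axes, zero at the start; "ft_torque": the same for the moment, N m; "finger_gap": opening from 0.0 (shut) to 1.0 (fully open); "gripper_force": force on a finger pad.
Only numpy, scipy, OpenCV 4.12 (cv2) and the standard library are available. Lean on these libraries where they do the work, as an engineer would, in place of code of your own. Each camera call takes 0.05 s, during which the arm holds its last target. There are 200 camera calls.

## Working session

There is one attempt and no reset: what is moved stays moved. The work goes in short steps, Python scripts to look and compute and a tool call to move; the robot and the scene stay as the last step left them, time stands still between calls to the robot, and variables do not carry over. Pictures are saved under pics/ and viewed, at most 10 in all, crops included, and the job is handed in when it is done.

Besides the shell and the picture viewer there is one more tool, called after "Emit:" as a command line: name --argument value ..., lists and objects as JSON in quotes. step_arm: Moves the arm, as the interface text tells. Its arguments: {"type":"object","properties":{"targets":{"type":"string"},"gripper":{"type":"number"},"squeeze":{"type":"number"}},"required":["targets"]}

```bash
mkdir -p pics
cat > h.py <<'E'
import numpy as np, cv2
from station import manip
def ray(cam,px):
    c=manip.get_calibration(cam); f=210/np.tan(np.radians(c["fov_y"])/2)
    T=np.array(c["extrinsics"]); d=T[:3,:3]@np.array([(px[0]-c["cx"])/f,(px[1]-c["cy"])/f,1])
    return T[:3,3],d
def atz(cam,px,z):
    o,d=ray(cam,px); return (o+d*(z-o[2])/d[2])[:2]
def save(cam,name):
    im=np.array(manip.snapshot(cam)); cv2.imwrite("pics/"+name,im[:,:,::-1]); return im
E
python3 - <<'E'
from h import *
s=manip.sense(); print(s["t"],s["tcp_pos"],s["tool_rot"])
a=save("top","t1.png"); b=save("scene","s1.png")
zs=dict(base=0,carousel=.03,pegs=.082,pot_red=.042,pot_green=.042,pot_yellow=.042,pot_white=.042,pot_blue=.042,sauce_bottle=0,boat_tray=0,pick=0)
for c in("top","scene"):
  for n,z in zs.items():
    for r in manip.mark_of(c,n)[:1]: print(c,n,np.round(r["position"],1),round(r["p"],2),np.round(atz(c,r["position"],z),4))
E
```

```text
0.0 [0.17223141 0.6000424  0.23034863] [ 1.39452901e-01  9.90228106e-01 -1.03052469e-03 -3.51961905e-04]
top base [402.3 200.5] 0.18 [ 0.6138 -0.2681]
top carousel [267.3 198.3] 0.66 [0.6055 0.0576]
top pegs [249.4 171. ] 0.74 [0.6577 0.0983]
top pot_red [247.7 171.2] 0.69 [0.6677 0.1056]
top pot_green [233.9 205.6] 0.6 [0.5838 0.135 ]
top pot_yellow [285.3 171.6] 0.75 [0.6686 0.0163]
top pot_white [296.3 207.2] 0.81 [ 0.5833 -0.0114]
top pot_blue [265.2 227.8] 0.59 [0.5329 0.0599]
top sauce_bottle [157.6 170.5] 0.97 [0.6757 0.3317]
top boat_tray [399.4 201.1] 0.65 [ 0.6121 -0.2611]
top pick [403.5 201.4] 0.55 [ 0.6116 -0.271 ]
scene base [346.8 314.4] 0.35 [0.6818 0.3401]
scene carousel [272.8 231.1] 0.79 [0.6112 0.0593]
scene pegs [271.2 220.3] 0.94 [0.6124 0.0549]
scene pot_red [271.8 252.9] 0.63 [0.6724 0.1013]
scene pot_green [297.4 237.8] 0.9 [0.5947 0.1293]
scene pot_yellow [246.6 233.5] 0.75 [0.6654 0.0111]
scene pot_white [258.3 207.4] 0.65 [ 0.5783 -0.0162]
scene pot_blue [290.1 209.3] 0.76 [0.5301 0.0601]
scene sauce_bottle [344.6 315.1] 0.72 [0.6866 0.3366]
scene boat_tray [185.6 184.7] 0.68 [ 0.6219 -0.2692]
scene pick [371.2 256.7] 0.77 [0.5028 0.3122]
```

View pics/t1.png

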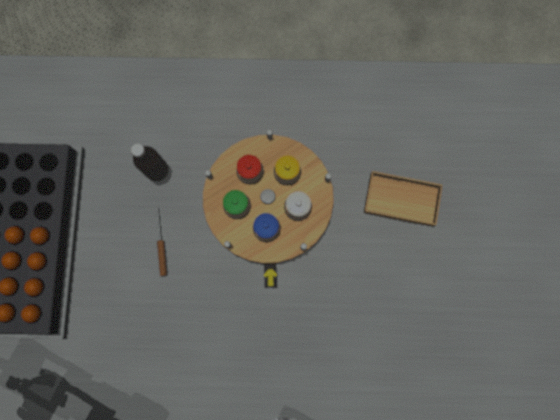

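View pics/s1.png

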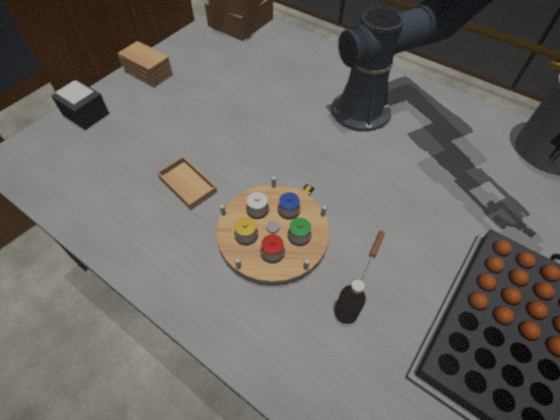

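The top view shows the disc centred near (268,198), with red at (249,168) on the far left and the arrow at (270,277). The pegs are at about (269,134), (209,174), (228,245), (304,248) and (328,178). Red needs roughly +147° counter-clockwise, so I'll measure that precisely.

```bash
cat >> h.py <<'E'
import itertools
from scipy.optimize import least_squares
def lids(im):
    hsv=cv2.cvtColor(im,cv2.COLOR_RGB2HSV); out={}
    for n,(a,b) in dict(red=(0,6),yellow=(24,33),green=(45,85),blue=(105,130)).items():
        m=cv2.inRange(hsv,(a,150,60),(b,255,255)); 
        k,_,st,ce=cv2.connectedComponentsWithStats(m)
        out[n]=sorted([(int(st[i,4]),tuple(np.round(ce[i],1))) for i in range(1,k)],reverse=True)[:3]
    return out
E
python3 - <<'E'
from h import *
im=cv2.imread("pics/t1.png")[:,:,::-1].copy()
for n,v in lids(im).items():print(n,[(a,c,np.round(atz("top",c,.094),4)) for a,c in v])
# disc outline
m=[r for r in manip.masks_of("top","carousel")][0]["pixels"].astype(np.uint8)
c=max(cv2.findContours(m,0,1)[0],key=cv2.contourArea)
h=cv2.convexHull(c)[:,0]
P=np.array([atz("top",p,.042) for p in h])
r=least_squares(lambda q:np.hypot(P[:,0]-q[0],P[:,1]-q[1])-q[2],[.6,.06,.155],loss="soft_l1",f_scale=.003).x;print("disc",r)
# yellow arrow
for a in [(269.5,277)]:print(atz("top",a,.008))
for p in [(269,134),(209,174),(228,245),(304,248),(328,178)]:
  q=atz("top",p,.08);d=q-r[:2];print("peg",q,np.hypot(*d),np.degrees(np.arctan2(d[1],d[0])))
big=cv2.resize(im[120:300,190:350],None,fx=4.5,fy=3.3*0+4.5/1.4*1.0*1.0 if 0 else 3.3*0+3.3,interpolation=cv2.INTER_CUBIC)
cv2.imwrite("pics/t1c.png",cv2.resize(im[125:295,195:345],None,fx=3.5,fy=3.5,interpolation=cv2.INTER_CUBIC)[:,:,::-1])
E
```

```text
red [(434, (np.float64(248.6), np.float64(166.4)), array([0.6653, 0.0996]))]
yellow [(390, (np.float64(286.6), np.float64(167.4)), array([0.6648, 0.0131])), (113, (np.float64(270.1), np.float64(276.3)), array([0.4182, 0.0435]))]
green [(2, (np.float64(225.0), np.float64(201.5)), array([0.5827, 0.1497])), (1, (np.float64(242.0), np.float64(209.0)), array([0.5664, 0.1108])), (1, (np.float64(242.0), np.float64(196.0)), array([0.5962, 0.1119]))]
blue [(258, (np.float64(265.2), np.float64(225.1)), array([0.5312, 0.0577])), (1, (np.float64(265.0), np.float64(226.0)), array([0.5291, 0.058 ]))]
disc [0.60560704 0.05573225 0.15483075]
[0.42130737 0.04774055]
peg [0.74800839 0.0560412 ] 0.14240168815592746 0.12430495786307738
peg [0.64910118 0.19119595] 0.14227492602640474 72.19942340570744
peg [0.48628353 0.14029443] 0.14624931698667432 144.67556354534952
peg [ 0.4836722  -0.02991635] 0.14900935186336292 -144.91529979185577
peg [ 0.64563443 -0.08198459] 0.1434159020175121 -73.79349780382154
```

View pics/t1c.png

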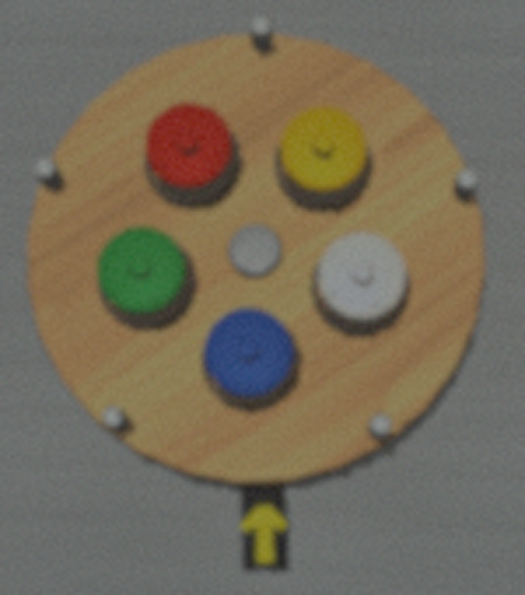

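```bash
cat >> h.py <<'E'
from scipy.spatial.transform import Rotation as R
C=np.array([.604,.0555])
def rows(P0,yaw0,path):
    """path: list of (x,y,z,yaw of tool y deg); tool points down; P0,yaw0 commanded."""
    a=np.radians(yaw0); y=np.array([np.cos(a),np.sin(a),0]); z=np.array([0,0,-1.]); x=np.cross(y,z)
    out=[]
    for q in path:
        d=np.array(q[:3])-P0; out.append("%.0f %.0f %.0f %.1f"%(1e3*d@x,1e3*d@y,1e3*d@z,yaw0-q[3]))
    return "; ".join(out)
def yaw(s):
    v=R.from_quat(s["tool_rot"]).as_matrix()[:,1]; return np.degrees(np.arctan2(v[1],v[0]))
E
python3 - <<'E'
from h import *
s=manip.sense();p=s["tcp_pos"];print(p,yaw(s))
print(rows(p,yaw(s),[(.467,0,.15,-68)]))
E
```

```text
[0.17256845 0.60067515 0.23131933] 73.96680492187342
-449 -496 81 142.0
```

Emit:
step_arm --targets "-449 -496 81 100; -449 -496 81 100; -449 -496 81 100; -449 -496 81 100; -449 -496 81 100; -449 -496 81 100; -449 -496 81 100; -449 -496 81 100; -449 -496 81 100; -449 -496 81 100; -449 -496 81 100; -449 -496 81 100" --gripper 1

```text
t: 2.45
tcp_pos: [0.4358, 0.0638, 0.1593]
tool_rot: [0.85, 0.527, 0.001, 0.0]
force: [0.6, 1.9, 0.3]
finger_gap: 0.001
gripper_force: 0.0
```

Run:
```python
from h import *
s=manip.sense();p=s["tcp_pos"];print(s["t"],p,yaw(s),s["q"],s["force"],s["finger_gap"])
print(rows(p,yaw(s),[(.467,0,.15,-68),(.467,0,.06,-68)]))
```

```text
2.45 [0.43582037 0.06382849 0.15928727] -26.329736429911808 [-1.09430773e-01  4.04723603e-01  1.95686981e+00  2.09781951e-04
  7.78819855e-01  3.49960308e-01] [0.62850185 1.87350377 0.29807942] 0.0008822374560647215
-43 56 9 41.7; -43 56 99 41.7
```

Emit:
step_arm --targets "0 0 0 8; 0 0 0 16; 0 0 0 24; 0 0 0 32; 0 0 0 40; 0 0 0 42; 0 0 0 42; 0 0 0 42"

```text
t: 3.25
tcp_pos: [0.435, 0.0659, 0.1593]
tool_rot: [0.982, 0.191, 0.0, 0.0]
force: [0.5, 0.4, 0.9]
finger_gap: 0.003
gripper_force: 0.0
```

Run:
```python
from h import *
s=manip.sense();p=s["tcp_pos"];print(s["t"],p,yaw(s),s["q"],s["force"],s["finger_gap"])
print(rows(p,yaw(s),[(.467,0,.15,-68),(.467,0,.06,-68)]))
save("wrist","w1.png")
```

```text
3.25 [0.43502051 0.06585572 0.15934355] -67.97888225316683 [-1.04788175e-01  4.04314537e-01  1.95747556e+00 -1.86303030e-05
  7.79313788e-01  1.08168034e+00] [0.48778738 0.35980488 0.88655665] 0.0026725119539380312
5 73 9 0.0; 5 73 99 0.0
```

View pics/w1.png

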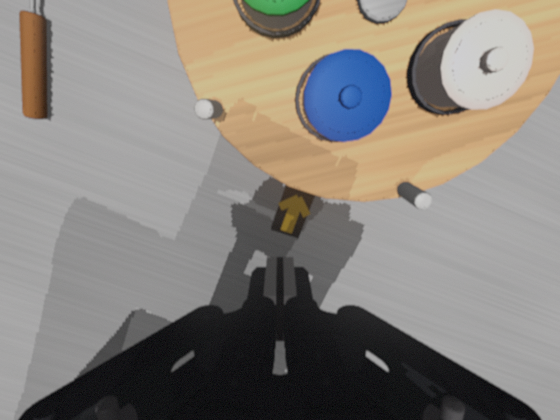

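The wrist view shows peg tops at (207,108) and (423,200) and the arrow at (293,212). I'll locate them from here.

```bash
cat >> h.py <<'E'
def watz(s,px,z):
    c=manip.get_calibration("wrist"); f=210/np.tan(np.radians(c["fov_y"])/2)
    T=np.eye(4);T[:3,:3]=R.from_quat(s["tool_rot"]).as_matrix();T[:3,3]=s["tcp_pos"]
    T=T@np.array(c["tool_from_camera"])
    d=T[:3,:3]@np.array([(px[0]-c["cx"])/f,(px[1]-c["cy"])/f,1]);o=T[:3,3]
    return (o+d*(z-o[2])/d[2])[:2]
E
python3 - <<'E'
from h import *
s=manip.sense()
for px,z in [((205,108),.082),((424,200),.082),((293,212),.008),((303,192),.008),((286,236),.008),((348,93),.097),((386,0),.05)]:
    q=watz(s,px,z);d=q-C;print(px,q.round(4),np.hypot(*d).round(4),np.degrees(np.arctan2(d[1],d[0])).round(1))
E
```

```text
(205, 108) [0.4928 0.1432] 0.1416 141.7
(424, 200) [ 0.4921 -0.0276] 0.1394 -143.4
(293, 212) [0.4251 0.0466] 0.1791 -177.1
(303, 192) [0.448  0.0455] 0.1563 -176.3
(286, 236) [0.3983 0.0431] 0.206 -176.6
(348, 93) [0.536  0.0603] 0.0682 176.0
(386, 0) [0.6067 0.0542] 0.003 -25.2
```

Emit:
step_arm --targets "3 37 5 0; 5 73 9 0; 5 73 9 0; 5 73 9 0"

```text
t: 3.7
tcp_pos: [0.4667, -0.0004, 0.15]
tool_rot: [0.982, 0.19, -0.0, -0.0]
force: [0.4, 0.4, -0.2]
finger_gap: -0.001
gripper_force: 0.0
```

Emit:
step_arm --targets "2 0 45 0; 3 0 90 0; 3 0 90 0; 3 0 90 0"

```text
t: 4.1
tcp_pos: [0.4681, 0.0022, 0.0599]
tool_rot: [0.982, 0.191, -0.002, -0.001]
force: [1.2, 0.6, -0.1]
finger_gap: 0.001
gripper_force: 0.0
```

Emit:
step_arm --targets "0 5 0 -2; 0 10 0 -4; 1 15 0 -6; 1 18 0 -7; 1 21 0 -8; 2 23 0 -9; 2 26 0 -10; 3 31 0 -12; 5 38 0 -15; 7 46 0 -18"

```text
t: 5.1
tcp_pos: [0.4929, -0.0388, 0.0602]
tool_rot: [0.939, 0.343, -0.0, -0.0]
force: [0.1, 1.6, 0.0]
finger_gap: -0.0
gripper_force: 0.5
```

```bash
sed -i 's/^C=.*/C=np.array([.607,.0565])/' h.py
python3 - <<'E'
from h import *
s=manip.sense();d=np.array(s["tcp_pos"])[:2]-C;print(s["t"],s["tcp_pos"],yaw(s),np.hypot(*d),np.degrees(np.arctan2(d[1],d[0])),s["force"],s["q"])
save("top","t2.png")
E
```

```text
5.1 [ 0.49292497 -0.0388357   0.0601655 ] -49.86099476835066 0.1486674421929432 -140.11355288568706 [9.76281099e-02 1.57115812e+00 1.87741560e-04] [-3.05093177e-01  6.45073790e-01  1.89236860e+00  1.39738671e-04
  6.05229768e-01  5.65030147e-01]
```

View pics/t2.png

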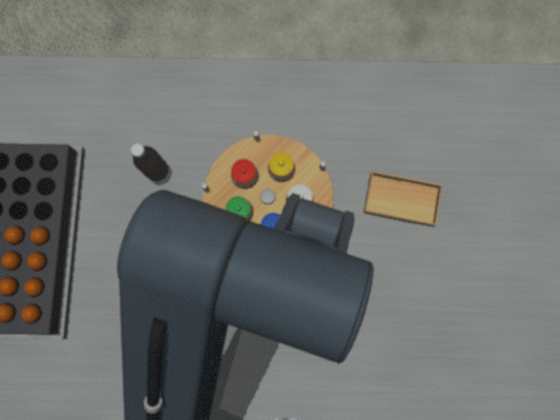

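The carousel follows the push, with the far peg now at (256,134), about 11° round. I'll continue along the arc.

Emit:
step_arm --targets "0 8 0 -3; 1 15 0 -6; 2 23 0 -9; 3 31 0 -12; 5 38 0 -15; 7 46 0 -18; 10 53 0 -21; 13 60 0 -24; 16 67 0 -27; 20 74 0 -30; 24 81 0 -33; 28 87 0 -36"

```text
t: 6.35
tcp_pos: [0.5702, -0.0876, 0.0599]
tool_rot: [0.788, 0.616, -0.0, -0.001]
force: [-0.2, 0.2, 0.2]
finger_gap: -0.0
gripper_force: 0.5
```

Emit:
step_arm --targets "0 8 0 -3; 1 15 0 -6; 2 23 0 -9; 3 31 0 -12; 5 38 0 -15; 7 46 0 -18; 10 53 0 -21; 13 60 0 -24; 16 67 0 -27; 20 74 0 -30; 24 81 0 -33; 28 87 0 -36"

```text
t: 7.55
tcp_pos: [0.6615, -0.0816, 0.0598]
tool_rot: [0.559, 0.829, -0.0, -0.0]
force: [-0.5, -0.0, -0.0]
finger_gap: 0.0
gripper_force: 0.4
```

Run:
```python
from h import *
s=manip.sense();d=np.array(s["tcp_pos"])[:2]-C;print(s["t"],s["tcp_pos"],yaw(s),np.hypot(*d),np.degrees(np.arctan2(d[1],d[0])),s["force"],s["q"])
im=save("top","t3.png"); print(lids(im))
```

```text
7.55 [ 0.66152641 -0.08158439  0.05981791] 22.070602424687625 0.1484601886790431 -68.45205440812488 [-0.53750364 -0.0054254  -0.00056253] [-2.89746223e-01  7.92176041e-01  1.44003104e+00 -7.66329653e-04
  9.10543170e-01 -6.74480389e-01]
{'red': [(2, (np.float64(34.5), np.float64(320.5)))], 'yellow': [(45, (np.float64(246.1), np.float64(161.8))), (1, (np.float64(273.0), np.float64(275.0))), (1, (np.float64(271.0), np.float64(277.0)))], 'green': [], 'blue': []}
```

View pics/t3.png

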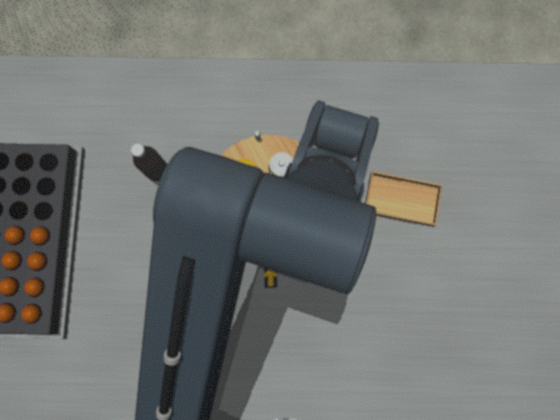

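White is now at (280,163) and a peg at (258,134), so the disc has turned about 84°. I'll go on and stop a few degrees short.

Emit:
step_arm --targets "0 8 0 -3; 1 15 0 -6; 2 23 0 -9; 3 31 0 -12; 5 38 0 -15; 7 46 0 -18; 10 53 0 -21; 13 60 0 -24; 16 67 0 -27; 20 74 0 -30; 24 81 0 -33; 28 87 0 -36"

```text
t: 8.8
tcp_pos: [0.7318, -0.0232, 0.0598]
tool_rot: [0.275, 0.961, -0.0, -0.0]
force: [0.6, -0.7, -0.7]
finger_gap: -0.002
gripper_force: 0.5
```

Emit:
step_arm --targets "0 8 0 -3; 1 15 0 -6; 2 23 0 -9; 3 28 0 -11; 4 33 0 -13; 5 38 0 -15; 6 41 0 -16; 7 43 0 -17; 7 43 0 -17; 7 43 0 -17; 7 43 0 -17"

```text
t: 9.9
tcp_pos: [0.7488, 0.0172, 0.0603]
tool_rot: [0.131, 0.991, 0.0, -0.0]
force: [-0.4, -0.3, 0.8]
finger_gap: 0.001
gripper_force: 0.0
```

Run:
```python
from h import *
s=manip.sense();d=np.array(s["tcp_pos"])[:2]-C;print(s["t"],s["tcp_pos"],yaw(s),np.hypot(*d),np.degrees(np.arctan2(d[1],d[0])),s["force"],s["q"])
im=save("top","t4.png"); im2=save("scene","s4.png")
print(manip.recognise("scene","pot_red")[:2])
cv2.imwrite("pics/c4.png",np.hstack([im[120:300,180:360],im2[150:330,190:370]]).repeat(2,0).repeat(2,1)[:,:,::-1])
print(lids(im)["red"],lids(im)["blue"],lids(im2)["red"])
```

```text
9.9 [0.74878427 0.01719644 0.06025718] 74.95311054590192 0.14713105923092826 -15.493735047554265 [-0.42143126 -0.31691943  0.83600071] [-1.25855799e-01  8.82982637e-01  1.19688855e+00  1.95598849e-04
  1.06181754e+00 -1.43412969e+00]
[{'position': [289.7, 205.3], 'p': 0.77}]
[] [(1, (np.float64(301.0), np.float64(172.0)))] [(253, (np.float64(292.1), np.float64(202.7))), (1, (np.float64(41.0), np.float64(48.0)))]
```

View pics/c4.png

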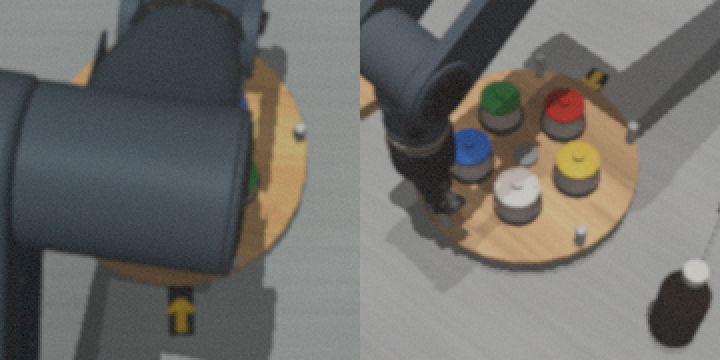

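The scene crop shows the red lid at (292,203), just short of the arrow. I'll back the finger off, raise it and measure.

Run:
```python
from h import *
for cam,px,z in [("scene",(292.1,202.7),.095),("top",(330,185.5),.08),("scene",(190+540/4-360/4+0, 150+62/4),.08),("scene",(190+(632-360)/2/2*1,150+128/2/1),.08)]:
    q=atz(cam,px,z);d=q-C;print(q,np.hypot(*d),np.degrees(np.arctan2(d[1],d[0])))
```

```text
[0.54041312 0.07153475] 0.06826313802176472 167.2764638746159
[ 0.62813781 -0.0866921 ] 0.144743860682622 -81.60272508635546
[ 0.52038105 -0.14617608] 0.22040970110075805 -113.14071570877616
[0.61621603 0.01361841] 0.04386075977526882 -77.87060266264086
```

Emit:
step_arm --targets "0 -8 0 0; 0 -16 0 0; 0 -16 -40 0; 0 -16 -80 0; 0 -16 -80 0"

```text
t: 10.55
tcp_pos: [0.7492, 0.0, 0.1478]
tool_rot: [0.131, 0.991, -0.0, 0.007]
force: [0.1, -0.3, 1.3]
finger_gap: 0.004
gripper_force: 0.0
```

Emit:
step_arm --targets "30 0 -32 8; 60 -5 -32 16; 100 -10 -32 24; 140 -15 -32 32; 180 -20 -32 40; 220 -23 -32 48; 260 -23 -32 56; 290 -23 -32 64; 319 -23 -32 72; 319 -23 -32 80; 319 -23 -32 88; 319 -23 -32 96"

```text
t: 11.75
tcp_pos: [0.4303, 0.0619, 0.1723]
tool_rot: [0.826, 0.564, 0.0, 0.0]
force: [-1.2, -1.1, 0.1]
finger_gap: -0.001
gripper_force: 0.0
```

Emit:
step_arm --targets "0 0 0 8; 0 0 0 16; 0 0 0 24; 0 0 0 32; 0 0 0 40; 0 0 0 48; 0 0 0 54; 0 0 0 54; 0 0 0 54"

```text
t: 12.65
tcp_pos: [0.4306, 0.0619, 0.1722]
tool_rot: [0.991, 0.131, -0.0, 0.0]
force: [-0.8, -0.2, -0.3]
finger_gap: 0.001
gripper_force: 0.0
```

Run:
```python
from h import *
s=manip.sense(); print(s["t"],s["tcp_pos"],yaw(s),s["q"])
im=save("wrist","w2.png");print(lids(im)["red"],lids(im)["yellow"])
for n in("pot_red","pegs","base","carousel"):
  print(n,[(np.round(r["position"],1),round(r["p"],2)) for r in manip.mark_of("wrist",n)[:1]])
im=save("top","t5.png");print(lids(im))
```

```text
12.65 [0.43055497 0.06192638 0.17217138] -74.92963203677026 [-1.15132520e-01  3.74736279e-01  1.95591180e+00 -1.03029856e-04
  8.10937949e-01  1.19270724e+00]
[(5884, (np.float64(310.9), np.float64(75.1)))] []
pot_red [(array([306.,  83.]), 0.77)]
pegs []
base []
carousel [(array([307.2,  81.7]), 0.56)]
{'red': [(338, (np.float64(261.8), np.float64(222.4)))], 'yellow': [(407, (np.float64(233.8), np.float64(197.9)))], 'green': [(2, (np.float64(301.5), np.float64(199.5))), (2, (np.float64(288.5), np.float64(213.5))), (1, (np.float64(307.0), np.float64(210.0)))], 'blue': [(247, (np.float64(289.8), np.float64(169.1))), (1, (np.float64(298.0), np.float64(177.0))), (1, (np.float64(284.0), np.float64(178.0)))]}
```

View pics/w2.png

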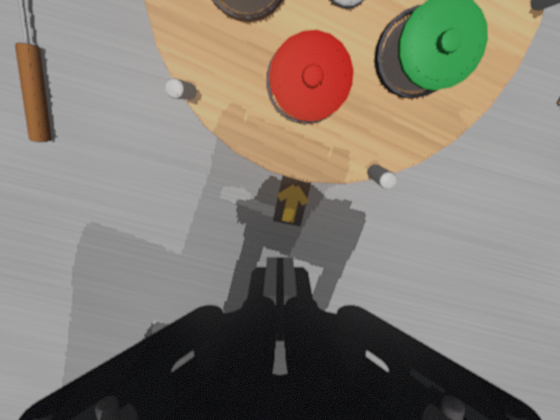

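The wrist view has red at (313,75), peg tops at (175,88) and (388,180), and the arrow at (292,202). I'll work out the remaining angle.

```bash
cat >> h.py <<'E'
def fitpegs(P,r=.146):
    # P: list of (xy, index*72) ; solves centre & own angle
    f=lambda v:np.concatenate([p-(v[:2]+r*np.array([np.cos(v[2]+np.radians(k)),np.sin(v[2]+np.radians(k))])) for p,k in P])
    return f
E
python3 - <<'E'
from h import *
s=manip.sense()
a=watz(s,(175,88),.082);b=watz(s,(388,180),.082);red=watz(s,(312,75),.096);ar=[watz(s,p,.008) for p in[(296,180),(292,202),(289,223)]]
print(a,b,red,ar)
m=(a+b)/2;t=b-a;  # red direction = perpendicular bisector
n=np.array([t[1],-t[0]])/np.hypot(*t); n*=-1 if n[0]>0 else 1
c=m-n*.146*np.cos(np.radians(36))
print("centre",c,"half",np.hypot(*t)/2,"red dir(pegs)",np.degrees(np.arctan2(n[1],n[0]))%360)
for nm,p in(("red",red),("arrow",ar[1])):
  for cc in(c,C): d=p-cc;print(nm,np.degrees(np.arctan2(d[1],d[0]))%360,np.hypot(*d))
# top, lids of both pictures
L1=dict(red=(248.6,166.4),yellow=(286.6,167.4),blue=(265.2,225.1));L2=dict(red=(261.8,222.4),yellow=(233.8,197.9),blue=(289.8,169.1))
Q=np.array([atz("top",p,.094) for p in list(L1.values())+list(L2.values())])
v=least_squares(lambda v:np.hypot(*(Q-v[:2]).T)-.075,[.604,.0555]).x
at=atz("top",(270.1,276.3),.008)
print("topC",v,"arrow",np.degrees(np.arctan2(*(at-v)[::-1]))%360)
for q in Q:d=q-v;print(np.degrees(np.arctan2(d[1],d[0]))%360,np.hypot(*d))
E
```

```text
[0.50441822 0.15782749] [ 0.48159841 -0.01109291] [0.53589759 0.06819302] [array([0.44825458, 0.04917867]), array([0.42476989, 0.04674915]), array([0.40152985, 0.04348172])]
centre [0.61006152 0.05755433] half 0.08522741128545283 red dir(pegs) 172.30637106672683
red 171.83670392739728 0.07492309745397588
red 170.66111547745456 0.07205747133341975
arrow 183.33739033947478 0.1856064178716398
arrow 183.06288636179698 0.1824908032083618
topC [0.60667254 0.05664412] arrow 183.1991213272364
36.21957290146999 0.0726404751089959
323.17712753561364 0.0726052943179033
179.2249615433218 0.07551608703061351
172.80571352378254 0.07015574757058461
101.73788727432799 0.07515062696024906
316.86777141548424 0.07439856290804642
```

Emit:
step_arm --targets "10 25 30 0; 21 50 60 0; 21 50 100 0; 21 50 112 0; 21 50 112 0; 21 50 112 0"

```text
t: 13.55
tcp_pos: [0.464, 0.0194, 0.0603]
tool_rot: [0.991, 0.13, -0.0, -0.0]
force: [0.4, 0.6, 0.1]
finger_gap: 0.003
gripper_force: 0.0
```

Emit:
step_arm --targets "0 5 0 -2; 0 10 0 -4; 1 15 0 -6; 1 20 0 -8; 2 25 0 -10; 3 30 0 -12; 4 35 0 -14; 5 39 0 -15; 5 41 0 -16; 5 42 0 -16; 5 42 0 -16"

```text
t: 14.65
tcp_pos: [0.4797, -0.02, 0.0605]
tool_rot: [0.964, 0.267, 0.0, 0.0]
force: [-0.7, 0.1, -0.2]
finger_gap: -0.0
gripper_force: 0.0
```

Run:
```python
from h import *
s=manip.sense();d=np.array(s["tcp_pos"])[:2]-C;print(s["t"],s["tcp_pos"],yaw(s),np.hypot(*d),np.degrees(np.arctan2(d[1],d[0])),s["force"])
```

```text
14.65 [ 0.4797343  -0.01999698  0.06050584] -59.04088972935626 0.1484868553536916 -148.9907280959849 [-0.65646639  0.1186011  -0.15456832]
```

Emit:
step_arm --targets "0 -8 0 0; -10 -16 0 0; -15 -16 -40 0; -25 -50 -80 0; -35 -80 -112 0; -35 -90 -112 0; -35 -90 -112 0; -35 -90 -112 0"

```text
t: 15.45
tcp_pos: [0.4036, 0.0392, 0.1716]
tool_rot: [0.964, 0.267, 0.0, 0.0]
force: [-0.3, 0.7, -0.0]
finger_gap: 0.002
gripper_force: 0.0
```

Run:
```python
from h import *
s=manip.sense(); print(s["t"],s["tcp_pos"],yaw(s))
im=save("wrist","w3.png");print(lids(im)["red"])
im=save("top","t6.png");L=lids(im)
v=np.array([.6067,.0566])
for n in("red","yellow","blue"):
  if L[n]: q=atz("top",L[n][0][1],.094);d=q-v;print(n,L[n][0],np.degrees(np.arctan2(d[1],d[0]))%360,np.hypot(*d))
```

```text
15.45 [0.40364427 0.03921275 0.17164318] -58.988481461064524
[(6468, (np.float64(362.7), np.float64(46.7)))]
red (470, (np.float64(267.8), np.float64(225.6))) 183.55635982484267 0.07667323774060208
yellow (405, (np.float64(235.4), np.float64(204.0))) 112.81452664738686 0.07533901312475999
blue (226, (np.float64(285.0), np.float64(164.9))) 328.13961286803715 0.07521165176393906
```

View pics/w3.png

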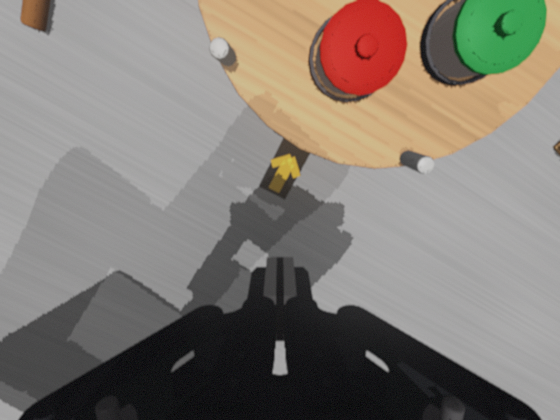

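Red is at (363,47), the peg tops at (218,48) and (427,165), and the arrow at (285,168). I'll do one last angle check.

Run:
```python
from h import *
s=manip.sense()
a=watz(s,(218,47),.082);b=watz(s,(427,165),.082);red=watz(s,(363,46.7),.096);ar=watz(s,(284,170),.008)
m=(a+b)/2;t=b-a;n=np.array([t[1],-t[0]])/np.hypot(*t); n*=-1 if n[0]>0 else 1
c=m-n*.118;print(c,"pegs dir",np.degrees(np.arctan2(n[1],n[0]))%360,"half",np.hypot(*t)/2)
for cc in(c,C):
  for p in(red,ar):d=p-cc;print(np.degrees(np.arctan2(d[1],d[0]))%360)
im=manip.snapshot("top");print(lids(np.array(im))["red"])
```

```text
[0.60997385 0.05736914] pegs dir 183.4557465300835 half 0.08626388776443503
182.23599678974094
183.374057426181
181.64784445428128
183.15409041950082
[(472, (np.float64(267.9), np.float64(225.6)))]
```

Both cameras agree within about a degree: the carousel stands at 183.4° and the arrow at 183.2–183.4°. The disc is at rest and the arm is clear.

```bash
python3 -c "
from station import manip
print(manip.sign_off())"
```

```text
the job is handed in; nothing more can be done
None
```

The red-lidded pot stands at the front, within about 1° of the yellow arrow by the peg measurements and at rest; I turned the carousel only by pushing its pegs, kept off everything else, and handed in at about 16 s.

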